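# Press the tealight dispenser and trap the tealight on its chute

### The arm

A 6-joint arm with a two-finger parallel gripper is mounted at the origin on the work surface. World frame = base frame: x ahead of the robot, y to its left, z up, the work surface at z = 0. Lengths are in m, angles in degrees, forces in N, time in s.
With the tool pointing down it reaches from about 0.4 to 0.825 m from the base axis. Payload 7 kg.
Tool frame: the origin (TCP) lies at the very end of the fingers, on their centre line; the grasp point (between the pads) lies 19 mm behind it; z points along the fingers, y is the direction in which the jaws open and shut (so a half turn about z gives the same grasp; the last joint's range is limited). The gripper opens to 88 mm and grips with 3 to 60 N. Pads are 19 mm wide; open, the fingers measure 130 mm over their backs; the gripper's body (78 mm by 193 mm) begins 47 mm behind the grasp point.
Start: joints at [84.803, 20.546, 0.682, 0, -70.136, -16.507], TCP at [0.25, 0.627, 0.227] pointing down, gripper open.
Joint ranges: [-176.03, 176.03], [-82.01, 121.73], [-58.28, 71.71], [-173.87, 95.51], [-174.79, -0.11], [-173.66, 173.66]. Speed limits (degrees/s): [136.94, 136.94, 172.46, 180, 180, 180].

### API

Orientations are given as [roll, pitch, yaw] about the fixed x, y, z axes, in that order (R = Rz(yaw) Ry(pitch) Rx(roll)).
In Python, from plant import telemetry, optics, ctrl gives the robot as it stands.
- The arm moves only by the tool servo_tool, never from a script. Its argument "rows" is a list of rows, each a list of 3 entries, a list of its own where there are three numbers: the shift along the tool's x, y, z in m, then the turn, a rotation vector about the tool's x, y, z in units of 6 degrees (1.0 is 6 degrees), then the closure, from 0 (fully open) to 1 (shut). A call has 1 to 20 rows; each row shifts and turns the commanded pose from where the row before left it, along the tool's axes as they then stand; what a row does not reach is not made up. A row lasts 1/12 s, in which the tool goes at most 41.7 mm and 7.16 degrees, less where a joint would pass 70% of its speed; a pose out of reach is approached as far as the arm can. A call is refused whole if a number of a shift passes 0.0417 or a number of a turn 1, either way. A call with a gripper value outside its range is refused whole. The fingers move at their own pace and stop on an object; the grip force is fixed at half the most. Time passes only in rows, so rows that do not move let the fingers close. It gives the time, the measured TCP pose, the force and the opening at its end, in the units of the state.
- telemetry.get_obs(): the state, without advancing time (a new reading comes with each control period).
- optics.snapshot(name): name is "scene" or "side" or "wrist"; returns the picture (400x640x3 uint8, red, green, blue); there is no depth.
- optics.camera_info(name): a dict with "mtx" (3x3 intrinsics, pixels), "rvec" (rotation vector, rad) and "tvec" (3), from world to camera coordinates, as OpenCV has them. Camera axes: x right, y down, z forward; pixel columns grow to the right and rows downward; lengths in m; the calibration is good to about 2 mm. A picture is of the moment at which its call begins: read the wrist's pose just before it. camera_info takes no time and is no camera call; for the wrist camera it gives the pose at the moment of the call.
- ctrl.close_job(): hands the job in, once; it reports no verdict.
The state is a dict: "clock": time; "joint_pos": joint angles; "qvel": joint speeds; "tau": joint torques, N m; "tool_pos": TCP position; "orientation": TCP orientation; "force": force on the tool from outside, world axes, zero at the start; "moment": the same for the moment, N m; "opening": finger opening in m.
Only numpy, scipy, OpenCV 4.12 (cv2) and the standard library are available. Lean on these libraries where they do the work, as an engineer would, in place of code of your own. Each camera call takes 0.05 s, during which the arm holds its last target.

### The job

Press the dispenser's red button down with one fingertip so that the spring pops out the tealight, and stop the tealight on the sloping chute with the other finger before it slides off the end. Finish while holding: the button still held down and the tealight resting still against the finger on the chute. Only touch, do not pinch or lift it or press it hard, and leave the menorah, plate, dreidel and lighter where they are.

Things in the scene. Friction and masses are not known exactly. Their poses are not given: they have to be found in the camera images.
- dispenser: Blue tealight dispenser fixed to the counter, own x -120 to +130 mm, own y -29 to +77, 88 tall at the spring housing (-x end). Origin on the counter; x points down the chute, z up. Along y = 0 runs an open channel 41 wide between 3 mm thick walls 10 above its floor. Floor height: 50 at x = 0, falling 0.249 mm per mm of x (14 degrees); slippery.
- chute_end (a point): Middle of the open lower end of the chute floor, dispenser x = 128, y = 0, 18 mm above the counter. Once freed, the tealight is off this end in well under a second, so the stopping finger must stand in the channel before the button is pressed.
- gate (a point): Middle of the top of the red gate bar across the channel, dispenser x = -12, y = 0. It is rigidly part of the button: at rest it stands 8 mm above the floor and keeps the tealight in; it is below the floor when the button is over 8 mm down, and comes up again if the button is let go.
- plunger (a joint): Travel of the spring plunger behind the tealight, m: 0 loaded, 0.045 fully out. It pushes the tealight down the chute with 1.4 N at first, 0.5 N at the end, and shoots it out in about 0.2 s when the gate sinks. Not to be touched.
- button_top (a point): Centre of the flat top of the red button, a disc 28 mm across facing up, beside the chute at dispenser x = 30, y = 47; 59.5 mm above the counter at rest, 49.5 fully down (the point moves with the button). The white box under it spans own x 8 to 52, y 25 to 71 and its top is 44 mm high.
- trap_point (a point): Fixed point on the middle of the chute floor level with the button: dispenser x = 30, y = 0, 42.5 mm above the counter, 47 mm from the button's axis square across the chute. A finger standing here stops the tealight; with the button fully down, a fingertip level with the button's top is 7 mm above this point.
- eject_button (a joint): Travel of the red button, m: 0 up, 0.010 fully down (hard stop). Spring return, 1.5 N to start and 4 N fully down, moves straight down.
- tealight: Aluminium tealight cup with white wax, 38 mm across, 17 mm tall, 18 to 32 g. Origin at the centre of its underside, z up out of the wax. Starts in the channel behind the gate, at dispenser x = -35, tilted 14 degrees with the floor.
- menorah: Dark cast steel nine-branched menorah, base 70 x 110 mm, 149 mm tall and 176 mm across its arms (own y), origin under its base. Stands to the -y side of the dispenser. Leave alone.
- plate: White porcelain plate, 170 mm across, 20 mm tall, origin at the centre of its underside. To the +y side of the dispenser. Leave alone.
- dreidel: Red wooden dreidel lying on its side, 30 mm thick, 65 mm long along its x, origin under its middle. Leave alone.
- lighter: Yellow plastic lighter lying flat, 79 x 24 x 13 mm, long along its x, origin under its middle. Leave alone.

How it is judged:
By the outcome, as a careful person would: the job done as asked, in the order asked, and still so for the second after the job is handed in, while the arm keeps its last pose, push and grip.
It also fails if it takes over 29 s, if anything falls off the work surface, if the arm or the gripper's body presses on something with over 40 N, if the wrist force passes 120 N, or if a joint passes its speed limit or range.

## Working session

There is one attempt and no reset: what is moved stays moved. The work goes in short steps, Python scripts to look and compute and a tool call to move; the robot and the scene stay as the last step left them, time stands still between calls to the robot, and variables do not carry over. Pictures are saved under pics/ and viewed, and the job is handed in when it is done.

Besides the shell and the picture viewer there is one more tool, called after "Emit:" by a JSON object that holds its "op" and its "data". servo_tool: Moves the arm, as the interface text tells. Its arguments: {"type":"object","properties":{"rows":{"type":"array"}},"required":["rows"]}

```bash
mkdir -p pics; ls; python3 - <<'E'
from plant import telemetry, optics, ctrl
import cv2
print(telemetry.get_obs())
for n in ("scene","side","wrist"):
    i=optics.camera_info(n); print(n,i)
    cv2.imwrite(f"pics/{n}0.png",optics.snapshot(n)[:,:,::-1])
E
```

```text
pics
{'clock': 0.0, 'joint_pos': array([ 8.48016584e+01,  2.05921010e+01,  6.32676847e-01, -1.95698808e-02,
       -7.01371987e+01, -1.65072107e+01]), 'qvel': array([ 0.08268427,  0.07161774, -0.00850798, -0.03772439,  0.02074033,
        0.02565247]), 'tau': array([-5.84591580e-04, -5.82714915e+01,  2.93070155e+01,  6.99751407e+00,
        7.01569792e-03, -1.58627681e-04]), 'tool_pos': array([0.24948218, 0.62665751, 0.22560859]), 'orientation': array([ 1.79902132e+02, -9.81807305e-03, -2.17122087e+01]), 'force': array([-0.75479873, -0.44656101, -0.7201107 ]), 'moment': array([ 0.00315167,  0.02907225, -0.02863227]), 'opening': 0.0873063737494184}
scene {'mtx': array([[444.95976662,   0.        , 320.42904315],
       [  0.        , 444.95976662, 207.24169466],
       [  0.        ,   0.        ,   1.        ]]), 'rvec': array([ 2.36993295,  1.11715265, -0.33104713]), 'tvec': array([-0.33118311, -0.28475528,  1.42140158])}
side {'mtx': array([[440.79107151,   0.        , 317.70251067],
       [  0.        , 440.79107151, 205.82562719],
       [  0.        ,   0.        ,   1.        ]]), 'rvec': array([ 2.40503475, -0.17616365,  0.05364034]), 'tvec': array([-0.48123897,  0.14369707,  1.23558159])}
wrist {'mtx': array([[350.36322132,   0.        , 323.84799798],
       [  0.        , 350.36322132, 192.37712324],
       [  0.        ,   0.        ,   1.        ]]), 'rvec': array([-1.6740988 ,  2.46855373,  0.31231591]), 'tvec': array([ 0.6748696 , -0.03062084,  0.39025945])}
```

View pics/scene0.png

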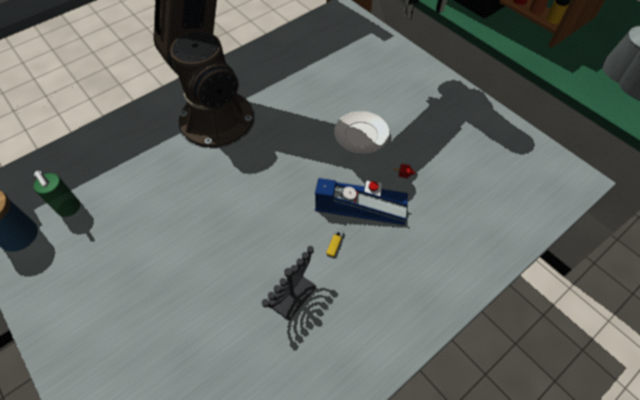

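View pics/side0.png

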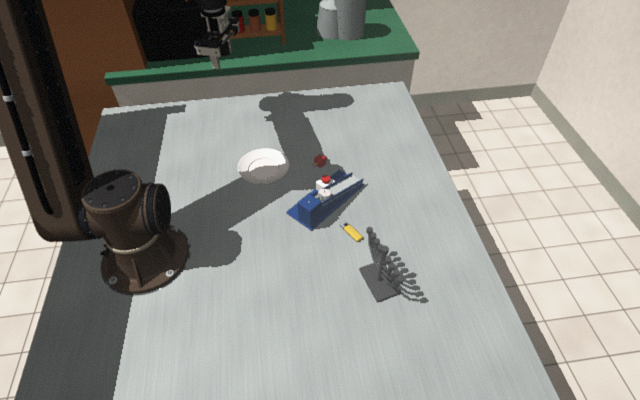

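View pics/wrist0.png

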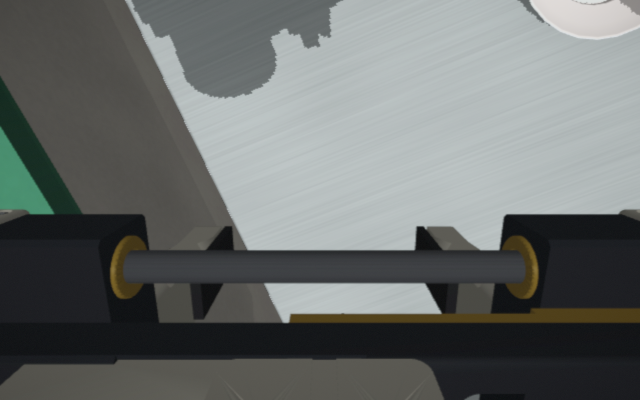

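```bash
python3 - <<'E'
import cv2
a=cv2.imread("pics/scene0.png")[165:240,300:425]; cv2.imwrite("pics/sc_c.png",cv2.resize(a,None,fx=6,fy=6,interpolation=cv2.INTER_CUBIC))
a=cv2.imread("pics/side0.png")[145:240,275:385]; cv2.imwrite("pics/si_c.png",cv2.resize(a,None,fx=6,fy=6,interpolation=cv2.INTER_CUBIC))
E
```

```text
(no output)
```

View pics/sc_c.png

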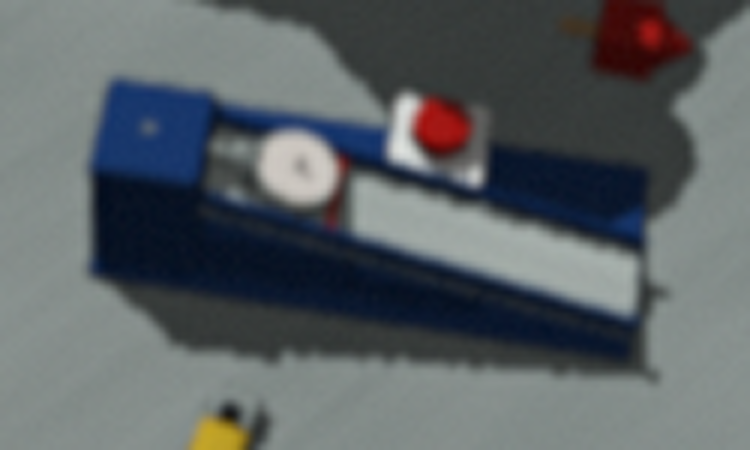

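View pics/si_c.png

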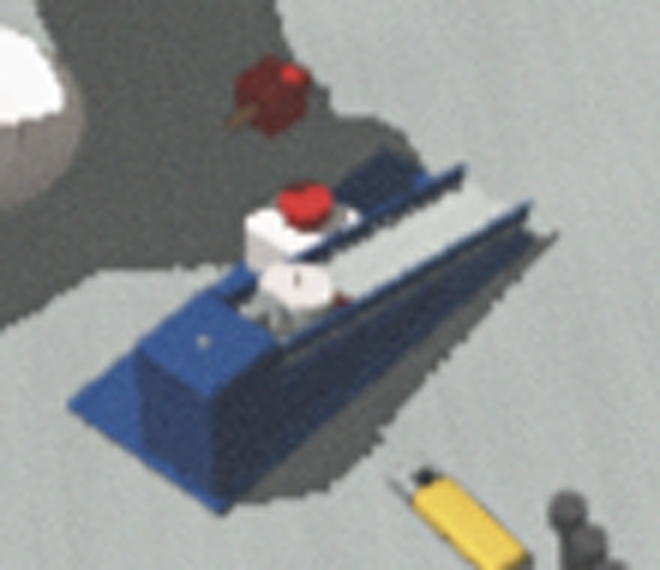

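```bash
cat >h.py <<'E'
import numpy as np, cv2
from scipy.optimize import least_squares
def proj(i,P): return cv2.projectPoints(np.array(P,float).reshape(-1,3),i["rvec"],i["tvec"],i["mtx"],None)[0].reshape(-1,2)
def d2w(p,P):
    P=np.array(P,float)/1000; c,s=np.cos(p[2]),np.sin(p[2])
    return np.c_[p[0]+c*P[:,0]-s*P[:,1],p[1]+s*P[:,0]+c*P[:,1],P[:,2]]
def fit(obs,p0=(.5,.3,0)):
    # obs: list of (info, [(P_mm,(u,v))..])
    f=lambda p:np.concatenate([(proj(i,d2w(p,[a for a,_ in L]))-np.array([b for _,b in L])).ravel() for i,L in obs])
    best=min((least_squares(f,[p0[0],p0[1],y],loss='soft_l1') for y in np.arange(-3,3.2,.5)),key=lambda r:r.cost)
    return best.x,f(best.x).reshape(-1,2)
E
python3 - <<'E'
from h import *
from plant import optics
sc,si=optics.camera_info("scene"),optics.camera_info("side")
S=lambda u,v,o:((u+.5)/6-.5+o[0],(v+.5)/6-.5+o[1])
A=[((30,47,59.5),(440,122)),((-120,-29,0),(95,272)),((130,-29,0),(632,358)),((-30.9,0,75.2),(298,168))]
B=[((30,47,59.5),(305,198)),((-120,-29,0),(222,512)),((-120,77,0),(70,405)),((-30.9,0,75.2),(297,285))]
A=[(a,S(*b,(300,165))) for a,b in A];B=[(a,S(*b,(275,145))) for a,b in B]
for obs in ([(sc,A),(si,B)],[(sc,A)],[(si,B)]):
    p,r=fit(obs); print(p,np.degrees(p[2]));print(r.round(1).tolist())
    print(d2w(p,[(30,47,59.5),(30,0,42.5),(30,23.5,42.5)]))
E
```

```text
[0.54382032 0.12217149 0.69444812] 39.788946264165055
[[1.4, -0.6], [-0.4, 0.8], [0.5, 0.8], [0.4, -0.8], [0.2, -0.0], [-0.4, 1.1], [-0.7, 0.8], [-0.2, 0.0]]
[[0.53679435 0.17748547 0.0595    ]
 [0.56687253 0.14137034 0.0425    ]
 [0.55183344 0.1594279  0.0425    ]]
[0.54284873 0.12129178 0.70066679] 40.145250134511414
[[0.8, -0.7], [-0.8, 0.9], [0.1, 0.5], [-0.1, -0.8]]
[[0.53547891 0.17656099 0.0595    ]
 [0.5657811  0.1406336  0.0425    ]
 [0.55063    0.1585973  0.0425    ]]
[0.54490925 0.12415235 0.69490585] 39.815172300978254
[[0.4, -0.5], [-0.1, 0.6], [-0.4, 0.3], [0.1, -0.5]]
[[0.53785795 0.1794631  0.0595    ]
 [0.56795267 0.14336174 0.0425    ]
 [0.55290531 0.16141242 0.0425    ]]
```

```bash
python3 - <<'E'
from h import *
from plant import optics,telemetry
w=optics.camera_info("wrist");R=cv2.Rodrigues(w["rvec"])[0]
o=telemetry.get_obs()
y=np.radians(-21.7);Rt=np.array([[np.cos(y),np.sin(y),0],[np.sin(y),-np.cos(y),0],[0,0,-1]])
print("cam in tool",Rt.T@(-R.T@w["tvec"]-o["tool_pos"]), "axes in tool (rows x,y,z)",(R@Rt).round(2))
# tips in wrist image
for P in ([0,.044,0],[0,-.044,0],[0,.044,-.019],[0,.065,0],[0.0095,.044,0],[-0.0095,.044,0]):
    print(P,proj(w,Rt@np.array(P)+o["tool_pos"]))
def ground(n,uv,z=0):
    i=optics.camera_info(n);R=cv2.Rodrigues(i["rvec"])[0];C=-R.T@i["tvec"]
    d=R.T@np.linalg.inv(i["mtx"])@np.array([*uv,1.]);return C+d*(z-C[2])/d[2]
p=(.5438,.1222,.6944)
for n,uv,z in (("side",(379,283),0),("side",(369,230),.149),("side",(425,300),.14),("scene",(311,250),.149),("scene",(268,303),.149),("scene",(335,243),.006),("scene",(407,171),.015),("scene",(362,131),.01)):
    g=ground(n,uv,z);c,s=np.cos(p[2]),np.sin(p[2]);d=g[:2]-p[:2]
    print(n,uv,g.round(3),"disp",(c*d[0]+s*d[1]).round(3),(-s*d[0]+c*d[1]).round(3))
E
python3 -c "
import cv2
a=cv2.imread('pics/wrist0.png')[180:340,80:560];cv2.imwrite('pics/w_c.png',cv2.resize(a,None,fx=1.66,fy=1.66))"
```

```text
cam in tool [ 0.06784409 -0.00077029 -0.15894105] axes in tool (rows x,y,z) [[-0.    1.   -0.  ]
 [-0.97 -0.   -0.25]
 [-0.25  0.    0.97]]
[0, 0.044, 0] [[415.2800242  245.58961397]]
[0, -0.044, 0] [[234.822317   245.67196456]]
[0, 0.044, -0.019] [[426.35748552 262.91799544]]
[0, 0.065, 0] [[458.31496274 245.56997529]]
[0.0095, 0.044, 0] [[416.56763758 227.21558572]]
[-0.0095, 0.044, 0] [[414.02769674 263.4601182 ]]
side (379, 283) [ 0.625 -0.179  0.   ] disp -0.13 -0.283
side (369, 230) [ 0.601 -0.114  0.149] disp -0.107 -0.218
side (425, 300) [ 0.683 -0.32   0.14 ] disp -0.176 -0.429
scene (311, 250) [ 0.618 -0.105  0.149] disp -0.088 -0.222
scene (268, 303) [ 0.657 -0.253  0.149] disp -0.153 -0.361
scene (335, 243) [ 0.585 -0.002  0.006] disp -0.048 -0.121
scene (407, 171) [0.543 0.307 0.015] disp 0.117 0.143
scene (362, 131) [0.343 0.313 0.01 ] disp -0.032 0.275
```

View pics/w_c.png

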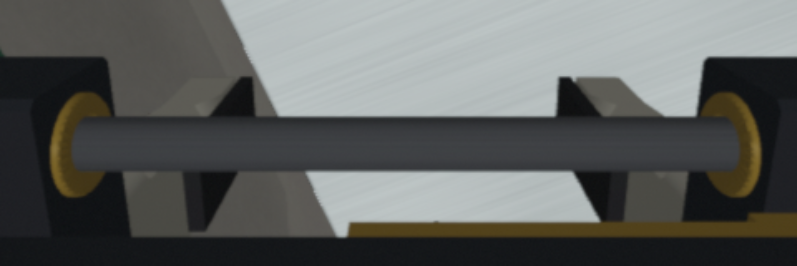

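```bash
python3 - <<'E'
import numpy as np
d=np.array([.552-.2495,.1595-.6267])/16
for k in range(16):
    y=np.radians(-21.71+k*3.84)
    x=np.array([np.cos(y),np.sin(y)]);yy=np.array([np.sin(y),-np.cos(y)])
    print("[[%.4f,%.4f,0.004],[0,0,-0.64],0.69],"%(d@x,d@yy),end="")
E
```

```text
[[0.0284,0.0201,0.004],[0,0,-0.64],0.69],[[0.0270,0.0220,0.004],[0,0,-0.64],0.69],[[0.0254,0.0237,0.004],[0,0,-0.64],0.69],[[0.0238,0.0254,0.004],[0,0,-0.64],0.69],[[0.0220,0.0269,0.004],[0,0,-0.64],0.69],[[0.0202,0.0283,0.004],[0,0,-0.64],0.69],[[0.0182,0.0296,0.004],[0,0,-0.64],0.69],[[0.0162,0.0308,0.004],[0,0,-0.64],0.69],[[0.0141,0.0318,0.004],[0,0,-0.64],0.69],[[0.0119,0.0327,0.004],[0,0,-0.64],0.69],[[0.0097,0.0334,0.004],[0,0,-0.64],0.69],[[0.0075,0.0340,0.004],[0,0,-0.64],0.69],[[0.0052,0.0344,0.004],[0,0,-0.64],0.69],[[0.0029,0.0347,0.004],[0,0,-0.64],0.69],[[0.0005,0.0348,0.004],[0,0,-0.64],0.69],[[-0.0018,0.0347,0.004],[0,0,-0.64],0.69],
```

Emit:
{"op": "servo_tool", "data": {"rows": [[[0.028,0.02,0.004],[0,0,-0.64],0.69],[[0.027,0.022,0.004],[0,0,-0.64],0.69],[[0.025,0.024,0.004],[0,0,-0.64],0.69],[[0.024,0.025,0.004],[0,0,-0.64],0.69],[[0.022,0.027,0.004],[0,0,-0.64],0.69],[[0.02,0.028,0.004],[0,0,-0.64],0.69],[[0.018,0.03,0.004],[0,0,-0.64],0.69],[[0.016,0.031,0.004],[0,0,-0.64],0.69],[[0.014,0.032,0.004],[0,0,-0.64],0.69],[[0.012,0.033,0.004],[0,0,-0.64],0.69],[[0.01,0.033,0.004],[0,0,-0.64],0.69],[[0.0075,0.034,0.004],[0,0,-0.64],0.69],[[0.005,0.034,0.004],[0,0,-0.64],0.69],[[0.003,0.035,0.004],[0,0,-0.64],0.69],[[0.0005,0.035,0.004],[0,0,-0.64],0.69],[[-0.002,0.035,0.004],[0,0,-0.64],0.69],[[0,0,0],[0,0,0],0.69],[[0,0,0],[0,0,0],0.69],[[0,0,0],[0,0,0],0.69]]}}

```text
clock: 1.73
tool_pos: [0.5514, 0.1592, 0.1623]
orientation: [-180.0, 0.0, 39.6]
force: [-0.1, 0.8, 0.1]
opening: 0.0272
```

```bash
python3 - <<'E'
from plant import telemetry, optics
import cv2
for k in range(2):
    o=telemetry.get_obs();print(o["clock"],o["tool_pos"],o["orientation"],o["force"],o["opening"],o["joint_pos"].round(1))
    i=optics.camera_info("wrist");img=optics.snapshot("wrist")
cv2.imwrite("pics/w1.png",img[:,:,::-1])
import pickle;pickle.dump((o,i),open("w1.pkl","wb"))
E
```

```text
1.7333 [0.55139978 0.15921915 0.16230287] [-1.79992147e+02  3.01489295e-02  3.96353900e+01] [-0.10352157  0.80463513  0.10018061] 0.02717718215851805 [ 35.6  14.  -17.5  -0.  -58.5  94. ]
1.7833 [0.55124342 0.15986705 0.16251759] [-1.79994091e+02  7.21647629e-03  3.97069906e+01] [-1.2244009   0.24952715  1.66858651] 0.02709525964183772 [ 35.7  14.  -17.5  -0.  -58.5  94. ]
```

View pics/w1.png

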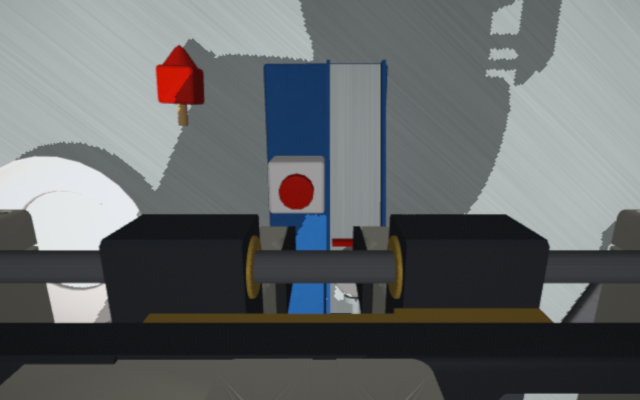

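```bash
python3 -c "
import cv2
a=cv2.imread('pics/w1.png')[50:250,250:400];cv2.imwrite('pics/w1c.png',cv2.resize(a,None,fx=4,fy=3,interpolation=cv2.INTER_CUBIC))
a=cv2.imread('pics/w1.png')[215:320,240:410];cv2.imwrite('pics/w1d.png',cv2.resize(a,None,fx=4,fy=4,interpolation=cv2.INTER_CUBIC))"
```

```text
(no output)
```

View pics/w1c.png

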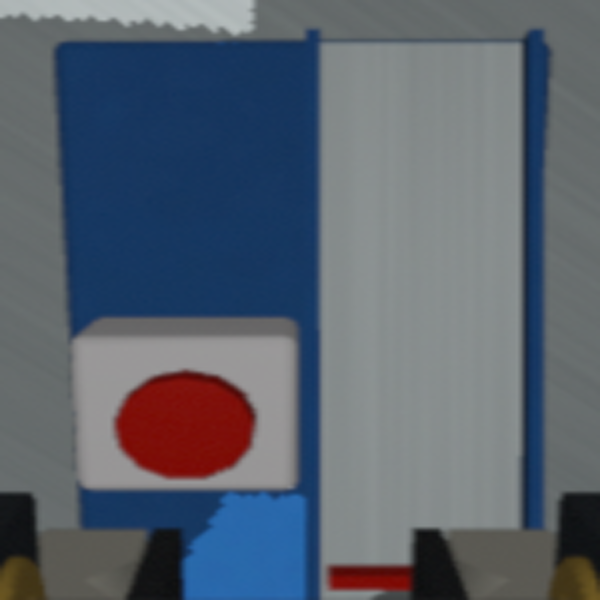

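View pics/w1d.png

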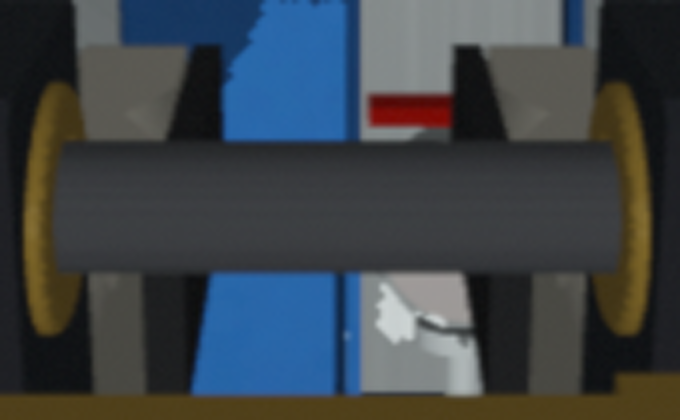

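```bash
python3 - <<'E'
from h import *
import pickle
o,i=pickle.load(open("w1.pkl","rb"))
A=[((30,47,59.5),(185,425)),((52,71,44),(73,336)),((52,25,44),(299,336)),((8,71,44),(78,490)),((8,25,44),(298,490)),((130,77,0),(57,42)),((130,23.5,27.6),(307,31)),((130,20.5,27.6),(319,31)),((130,-20.5,27.6),(526,31)),((130,-23.5,27.6),(545,31))]
A=[(a,((u+.5)/4-.5+250,(v+.5)/3-.5+50)) for a,(u,v) in A]
p,r=fit([(i,A)]);print(p,np.degrees(p[2]));print(r.round(1).tolist())
W=d2w(p,[(30,47,59.5),(30,0,42.5),(30,23.5,0)]);print(W)
y=np.radians(39.66);d=W[2,:2]-o["tool_pos"][:2]
print("shift tool x,y",d@[np.cos(y),np.sin(y)],d@[np.sin(y),-np.cos(y)])
E
```

```text
[0.54483354 0.12082615 0.69467566] 39.80198360463352
[[-0.0, 1.4], [-1.1, -0.4], [-0.1, -0.5], [-0.1, 0.7], [0.2, 0.6], [0.2, -0.0], [-0.3, -0.2], [0.5, -0.2], [0.7, -0.3], [-0.2, -0.3]]
[[0.53779497 0.17613852 0.0595    ]
 [0.56788138 0.14003024 0.0425    ]
 [0.55283817 0.15808438 0.        ]]
shift tool x,y 8.996395084331278e-05 0.0023901989185793364
```

Emit:
{"op": "servo_tool", "data": {"rows": [[[0,0.001,0.012],[0,0,0],0.69],[[0,0.001,0.015],[0,0,0],0.69],[[0,0,0.015],[0,0,0],0.69],[[0,0,0.015],[0,0,0],0.69],[[0,0,0.015],[0,0,0],0.69],[[0,0,0.01],[0,0,0],0.69],[[0,0,0.008],[0,0,0],0.69],[[0,0,0.004],[0,0,0],0.69],[[0,0,0.002],[0,0,0],0.69],[[0,0,0],[0,0,0],0.69],[[0,0,0],[0,0,0],0.69],[[0,0,0],[0,0,0],0.69]]}}

```text
clock: 2.83
tool_pos: [0.5532, 0.1582, 0.0673]
orientation: [180.0, -0.1, 39.7]
force: [-0.6, -0.4, 0.4]
opening: 0.027
```

```bash
cat >look.py <<'E'
from plant import telemetry, optics
import cv2,sys,numpy as np
k=sys.argv[1]
o=telemetry.get_obs()
print({n:np.round(o[n],4).tolist() for n in("clock","tool_pos","orientation","force","opening")})
w=optics.snapshot("wrist");s=optics.snapshot("scene");d=optics.snapshot("side")
o=telemetry.get_obs();print(o["tool_pos"].round(4),o["force"].round(2))
cv2.imwrite(f"pics/w{k}.png",w[:,:,::-1])
c=np.hstack([cv2.resize(s[140:240,300:430],(520,400),interpolation=cv2.INTER_CUBIC)[:,:400],cv2.resize(d[130:230,280:380],(400,400),interpolation=cv2.INTER_CUBIC)])
cv2.imwrite(f"pics/c{k}.png",c[:,:,::-1])
E
python3 look.py 2
```

```text
{'clock': 2.8333, 'tool_pos': [0.5532, 0.1582, 0.0673], 'orientation': [179.9883, -0.0672, 39.7364], 'force': [-0.5848, -0.4137, 0.4217], 'opening': 0.027}
[0.553  0.1581 0.0671] [ 0.11 -0.01 -0.52]
```

View pics/w2.png

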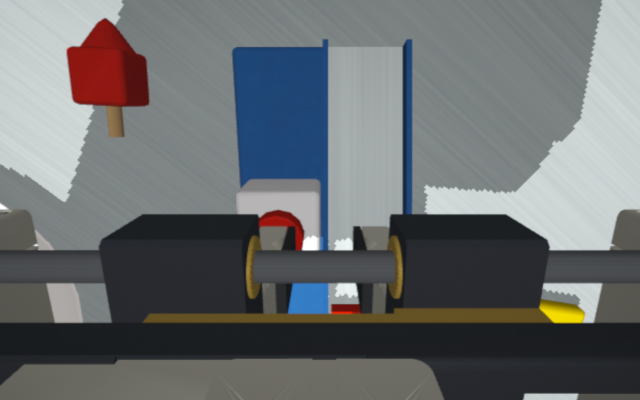

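View pics/c2.png

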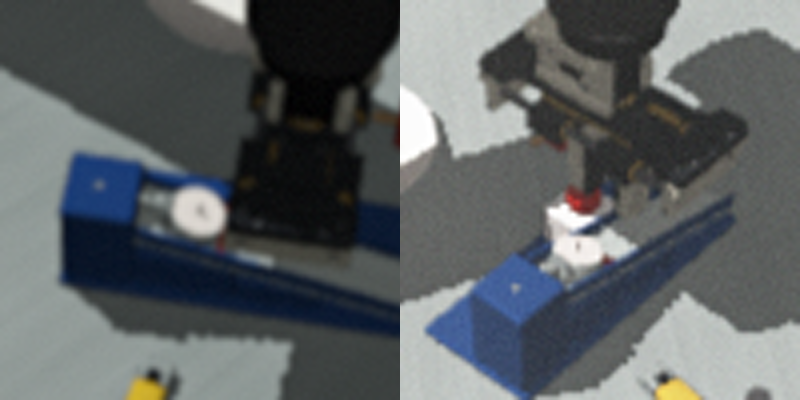

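Emit:
{"op": "servo_tool", "data": {"rows": [[[0,0,0.004],[0,0,0],0.69],[[0,0,0.002],[0,0,0],0.69],[[0,0,0],[0,0,0],0.69],[[0,0,0.001],[0,0,0],0.69],[[0,0,0.002],[0,0,0],0.69],[[0,0,0.002],[0,0,0],0.69],[[0,0,0],[0,0,0],0.69],[[0,0,0],[0,0,0],0.69]]}}

```text
clock: 3.65
tool_pos: [0.5527, 0.1579, 0.0554]
orientation: [180.0, 0.0, 39.7]
force: [0.1, -0.5, 1.7]
opening: 0.0273
```

Emit:
{"op": "servo_tool", "data": {"rows": [[[0,0,0.003],[0,0,0],0.69],[[0,0,0.003],[0,0,0],0.69],[[0,0,0],[0,0,0],0.69],[[0,0,0],[0,0,0],0.69],[[0,0,0],[0,0,0],0.69],[[0,0,0],[0,0,0],0.69]]}}

```text
clock: 4.15
tool_pos: [0.5529, 0.158, 0.0497]
orientation: [180.0, -0.0, 39.7]
force: [-1.8, -1.0, 5.2]
opening: 0.0276
```

```bash
python3 look.py 3
```

```text
{'clock': 4.15, 'tool_pos': [0.5529, 0.158, 0.0497], 'orientation': [179.9888, -0.0152, 39.7481], 'force': [-1.7975, -0.9691, 5.1816], 'opening': 0.0276}
[0.5529 0.1581 0.0497] [-1.9  -0.39  5.47]
```

View pics/c3.png

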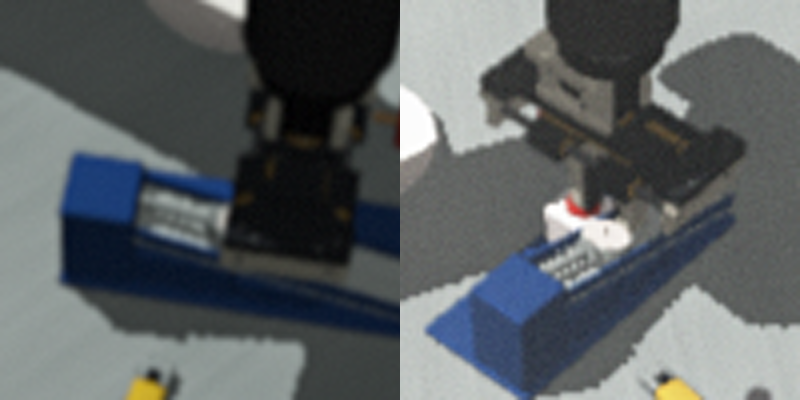

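View pics/w3.png

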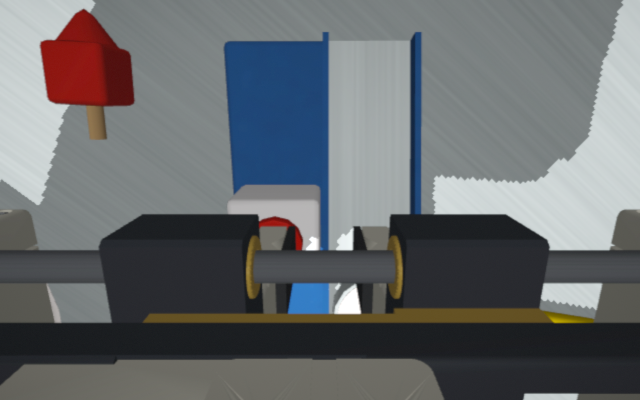

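Emit:
{"op": "servo_tool", "data": {"rows": [[[0,0,0.0003],[0,0,0],0.69],[[0,0,0],[0,0,0],0.69],[[0,0,0],[0,0,0],0.69],[[0,0,0],[0,0,0],0.69],[[0,0,0],[0,0,0],0.69],[[0,0,0],[0,0,0],0.69],[[0,0,0],[0,0,0],0.69],[[0,0,0],[0,0,0],0.69],[[0,0,0],[0,0,0],0.69],[[0,0,0],[0,0,0],0.69],[[0,0,0],[0,0,0],0.69],[[0,0,0],[0,0,0],0.69]]}}

```text
clock: 5.3
tool_pos: [0.5529, 0.1581, 0.0496]
orientation: [180.0, -0.0, 39.8]
force: [-3.3, -1.0, 6.6]
opening: 0.027
```

```bash
python3 look.py 4; python3 -c "
import cv2,numpy as np
a,b=[cv2.imread(f'pics/c{k}.png').astype(int) for k in (3,4)];print(abs(a-b)[:,:].max(), abs(a-b).mean())"
```

```text
{'clock': 5.3, 'tool_pos': [0.5529, 0.1581, 0.0496], 'orientation': [179.9877, -0.0253, 39.7531], 'force': [-3.2719, -0.9556, 6.5514], 'opening': 0.027}
[0.5529 0.1581 0.0496] [-2.17 -1.31  7.34]
43 1.6383166666666666
```

View pics/c4.png

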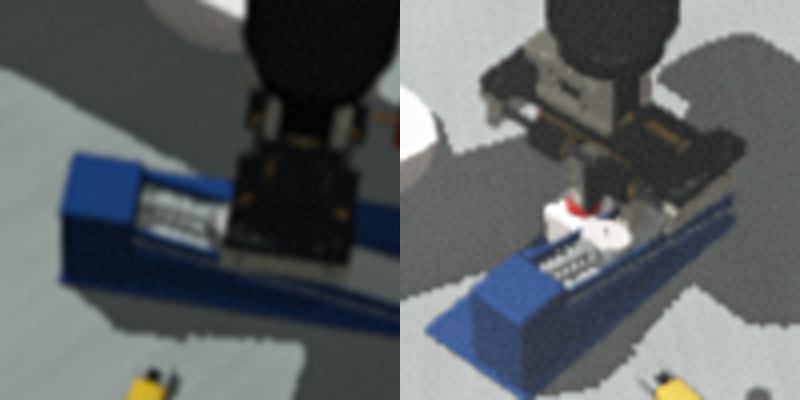

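```bash
python3 - <<'E'
from h import *
from plant import optics
p=(.5448,.1208,.6947)
i=optics.camera_info("side")
for x in(-35,-4,1.5,5,10): 
    q=proj(i,d2w(p,[(x+4.1,0,50-.249*x+16.5)]))[0]; print(x,((q-[280,130])*4+[400,0]).round(0))
E
```

```text
-35 [577. 250.]
-4 [605. 234.]
1.5 [610. 231.]
5 [613. 230.]
10 [617. 227.]
```

```bash
python3 - <<'E'
import cv2,numpy as np
from plant import optics
d=optics.snapshot("side")
a=cv2.resize(d[165:215,300:360],(600,500),interpolation=cv2.INTER_CUBIC)[:,:,::-1].copy()
from h import *
p=(.5448,.1208,.6947);i=optics.camera_info("side")
t=np.linspace(0,2*np.pi,60)
for x,col in((1.5,(0,255,0)),(-4,(255,0,255))):
    P=[]
    for q in t:
        u=19*np.cos(q);v=19*np.sin(q);c,s=np.cos(np.radians(14)),np.sin(np.radians(14))
        P.append((x+u*c+17*s,v,50-.249*x-u*s+17*c))
    Q=(proj(i,d2w(p,P))-[300,165]+.5)*10
    cv2.polylines(a,[Q.astype(np.int32)],True,col,1)
cv2.imwrite("pics/s5.png",a)
E
```

```text
(no output)
```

View pics/s5.png

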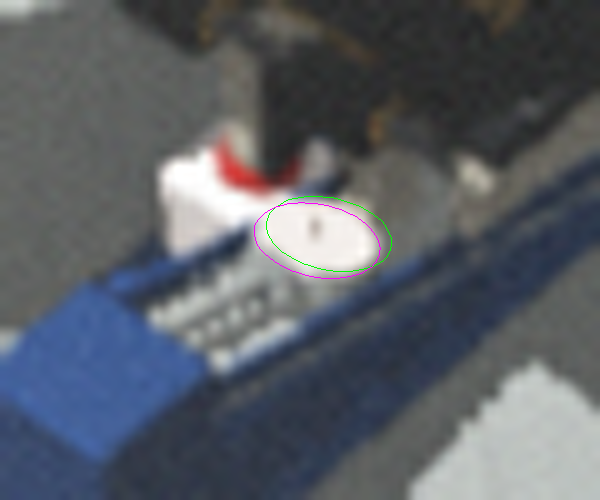

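```bash
python3 -c "
from plant import ctrl,telemetry
o=telemetry.get_obs();print(o['clock'],o['tool_pos'],o['force']);print(ctrl.close_job())"
```

```text
5.5 [0.55292094 0.15805555 0.04964171] [-2.55298299 -1.27290414  7.18587799]
the job is handed in; nothing more can be done
None
```

I handed the job in at 5.5 s with the button held down and the tealight stopped on the chute by the other finger. I set the fingers 27 mm apart and square across the chute, one over the button and the other in the channel. Then I came down level and pressed until the button was at its stop.

**Last checks:**
- **Button:** the tip was at z = 49.6 mm (49.5 is fully down), with about 7 N on it.
- **Tealight:** the side picture shows it off the plunger and lying against the finger. It looked the same in pictures about 1 s apart.
- **Other objects:** the arm kept clear of the menorah, plate, dreidel and lighter throughout, and none of the pictures showed them disturbed.

**Two things that did not fit exactly:**
- **Tealight position:** it appears 2–4 mm further up the chute than I calculated from a 19 mm pad, which is within picture and calibration error.
- **Sideways force:** I read about 2.5–3 N pointing up the chute, which I put down to friction on the button rather than the tealight.

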